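# Draw the shim from under a stack and dock it

## Task

Take the aluminium shim by its upright fin and draw it out from under the blower and the two impellers stacked on it, gently until you feel its wings come up against the stand's catch, without touching or toppling the stack, which should settle upright on its stand. Then lift the shim out, lay it flat in the mouth of the U-shaped dock on the bench, slide it in nose first, press it lightly but surely on the end stop and let go. Never force the shim, and leave the loose things round about alone.

Things in the scene. Friction and masses are not known exactly. Their poses are not given: they have to be found in the camera images.
- stand: Fixed grey slab 144 x 84 x 8 mm under the stack; origin on the bench, slab spans x -100 to +44 mm. A groove along x, 39 mm wide, open at both ends, floor 3 mm above the bench, holds the shim with 1.5 mm play each side. x points away from the shim's fin. Shim against stand: over 20 N is forcing it.
- stand_posts (a point): Point midway between the stand's two steel posts (8 mm thick, 70 mm apart, tops 38 mm above the bench), at the slab's top; axes as the stand, 45 mm towards -x from its origin. The posts hold the blower back when the shim is drawn along -x between them.
- catch: Dark tracks beside the slab; same origin and axes as the stand. They carry two dark lugs (rigid, tops 14 mm above the bench) on the slab either side of the groove. The shim's wings meet both lugs after 84 to 105 mm of draw: where the lugs are set is not reported, so feel for them. Touch with 4 to 10 N; over 20 N is forcing it.
- shim_fin (a point): Centre of the shim's upright handle fin: 30 mm long (x), 12 mm thick (y), top 37 mm above the shim's underside, this point 23 mm above it. x runs along the shim to its nose, 145 mm off; the near end is 17 mm off. At the start the underside is 3 mm above the bench.
- shim_nose (a point): Nose of the shim: lower edge, mid-width, of the end under the stack. The shim is a loose aluminium bar 162 x 36 x 9 mm, 0.09 to 0.17 kg, lying in the groove; x along the bar (nose end +). Wings 56 mm across, 12 mm long, 2.5 mm thick stick out at the top of its nose end. Against the catch it is clear of the stack: lift it straight up.
- dock: Fixed dark steel U: rails 5 mm high, 39 mm apart (the wings pass over them), end stop 12 mm high, all rigid. Origin on the bench at the stop's inner face, midway between the rails; x points into the stop. The shim enters along +x and slides flat on the bench. Press the nose on the stop with 4 to 10 N; over 20 N is forcing it.
- dock_mouth (a point): Middle of the dock's mouth, on the bench, 90 mm before the stop; axes as the dock. The rails stand about 47 mm apart here and narrow to 39 mm within 20 mm, then run parallel to the stop. With the shim seated, its nose touches the stop and its fin's centre is 145 mm before the stop, outside the dock.
- blower: Black radial blower, about 78 x 84 x 29 mm, 0.08 to 0.15 kg, lying flat; lowest of the stack, on the shim (underside 12 mm above the bench); it drops 4 mm onto the stand when the shim is gone. Origin at its underside; its middle is 4.5 mm along its +y.
- impeller_low: Black drum-shaped impeller, 55 mm across, 20 mm high, lying on the blower. Origin at the centre of its underside.
- impeller_high: A second equal impeller on top of the first; the stack's top is 80 mm above the bench. Origin at the centre of its underside.
- ref_weight: Brass weight with a knob, 28 mm across, 42 mm tall, behind the stand: leave alone. Origin under its centre.
- pen: Red pen 145 mm long lying behind the test fixture: leave alone. Origin under its centre.
- hex_key: Dark hex key, 52 x 22 x 4 mm, lying on the bench beyond the dock's stop: leave alone. Origin under its centre.

How it is judged:
By the outcome, as a careful person would: the job done as asked, in the order asked, and still so for the second after the job is handed in, with the robot touching nothing.
It also fails if it takes over 64 s, if anything falls off the work surface, if the arm or the gripper's body presses on something with over 40 N, if the wrist force passes 120 N, or if a joint passes its speed limit or range.

## Robot

A 6-joint arm with a two-finger parallel gripper is mounted at the origin on a cart in front of the work surface, level with it; the furniture and walls round the work are solid. World frame = base frame: x ahead of the robot, y to its left, z up, the work surface at z = 0. Lengths are in m, angles in degrees, forces in N, time in s.
With the tool pointing down it reaches from about 0.275 to 0.725 m from the base axis. Payload 5.6 kg.
Tool frame: the origin (TCP) lies midway between the tips of the shut fingers; the grasp point (between the pads) lies 19 mm behind it (ctrl.grasp_offset is the distance from the TCP to the grasp point, in m); z points along the fingers, y is the line along which they close (so a half turn about z gives the same grasp; the last joint's range is limited). The gripper opens to 85 mm and grips with 20 to 120 N. Pads are 22 mm wide; open, the fingers measure 114 mm over their backs; the gripper's body (76 mm by 85 mm) begins 54 mm behind the grasp point. The pads swing forward as they close: fully open they stand 13 mm farther back than shut.
Start: joints at [87.754, 14.616, 6.199, 0, -81.583, -16.306], TCP at [0.175, 0.521, 0.231] pointing down, gripper open.
Joint ranges: [-168.99, 168.99], [-69.2, 112.95], [-62.41, 85.93], [-164.36, 98.24], [-168.68, -3.75], [-174.98, 174.98]. Speed limits (degrees/s): [147.25, 147.25, 180, 180, 180, 180].

## Interface

Orientations are given as [roll, pitch, yaw] about the fixed x, y, z axes, in that order (R = Rz(yaw) Ry(pitch) Rx(roll)).
In Python, from cell import ctrl, hand, imaging gives the robot as it stands. Calls block until the motion is done:
- ctrl.movep(position, orientation): joint-space move of the TCP to a pose.
- ctrl.move_linear(position, frame=None, rate=0.15): straight line of the TCP; frame=None keeps the orientation; rate is the mean speed in m/s.
- ctrl.move_j(angles): joint-space move.
- hand.move_gripper(opening, newtons=None): finger opening in m; newtons is the grip in N (None keeps the last); returns when the fingers have stopped.
- ctrl.sleep(seconds).
- ctrl.inverse_kinematics(position, orientation): joint angles nearest the present ones, or None.
- ctrl.observe(): the state.
- imaging.capture(name): name is "side" or "top" or "wrist"; returns (picture, depth): 384x512x3 uint8, red, green, blue; 384x512 float32, m along the optical axis (not along the pixel's ray), 0 where there is no reading.
- imaging.camera_model(name): a dict with "K" (3x3 intrinsics, pixels), "cam_to_world" (4x4, takes a point from camera to world coordinates); the wrist camera has in their place "T_tool_cam" (4x4, takes a point from camera to tool coordinates, whose origin is the TCP and whose axes are the flange's). Camera axes: x right, y up, looking along -z (the intrinsics and any distortion apply to the point x, -y, -z); pixel columns grow to the right and rows downward; lengths in m; the calibration is good to about 2 mm. A picture is of the moment at which its call begins: read the wrist's pose just before it. camera_model takes no time and is no camera call.
A pose or a line that the arm cannot do raises ctrl.MotionError and nothing moves.
- ctrl.finish_job(): hands the job in; it is judged then, once.
Trained networks look in the newest picture that a camera, given by its name, has taken for a name from the list of things; names that differ only in an ending like _2 or _b are one class to them, and where a whole thing is asked for, a point or a joint stands for the part that bears it (a point fixed in the world has none). Each returns a list of dicts, best first, with "p" (0 to 1); they miss things now and then, are a little off and sometimes report something else, mostly with a low value. They report only what shows in the picture. A call takes as long as a camera call.
- imaging.trace(target, camera): "mask" (384x512 bool, what is visible of it) and "location" ([row, column] in pixels, amid what is visible of it).
- imaging.spot_point(target, camera): "location" ([row, column] in pixels: a listed point, or the origin of a listed thing).
The state is a dict: "clock": time; "joints": joint angles; "dq": joint speeds; "effort": joint torques, N m; "ee_pos": TCP position; "ee_rot": TCP orientation; "wrist_force": force on the tool from outside, world axes, zero at the start; "wrist_torque": the same for the moment, N m; "gripper_width": finger opening in m; "gripper_force": force on a finger pad.
Only numpy, scipy, OpenCV 4.12 (cv2) and the standard library are available. Lean on these libraries where they do the work, as an engineer would, in place of code of your own. Each camera call takes 0.05 s, during which the arm holds its last target. There are 200 camera calls.

## Working session

There is one attempt and no reset: what is moved stays moved. The work goes in short steps, each a Python script; the robot and the scene stay as the last script left them, time stands still between calls to the robot, and variables do not carry over. Pictures are saved under pics/ and viewed, at most 11 in all, crops included, and the job is handed in when it is done.

```bash
mkdir -p pics
cat > h.py <<'E'
import numpy as np, cv2
from cell import ctrl, hand, imaging
from scipy.spatial.transform import Rotation as R
def pose():
    s=ctrl.observe(); T=np.eye(4); T[:3,3]=s["ee_pos"]; T[:3,:3]=R.from_euler("xyz",s["ee_rot"],degrees=True).as_matrix(); return T
def c2w(cam,T=None):
    m=imaging.camera_model(cam)
    return m, (np.array(m["cam_to_world"]) if "cam_to_world" in m else T@np.array(m["T_tool_cam"]))
def ray(cam,rc,T=None):
    m,C=c2w(cam,T); d=m.get("dist",m.get("distortion"))
    p=cv2.undistortPoints(np.array([[[rc[1],rc[0]]]],float),np.array(m["K"]),None if d is None else np.array(d,float)).ravel()
    return C[:3,3], C[:3,:3]@np.array([p[0],-p[1],-1.0])
def onz(cam,rc,z,T=None):
    o,v=ray(cam,rc,T); return o+v*(z-o[2])/v[2]
def tri(a,b):
    (o1,v1),(o2,v2)=a,b; A=np.stack([v1,-v2],1); t=np.linalg.lstsq(A,o2-o1,rcond=None)[0]
    p,q=o1+v1*t[0],o2+v2*t[1]; return (p+q)/2,np.linalg.norm(p-q)
E
python3 - <<'E'
from h import *
np.set_printoptions(precision=4,suppress=True)
ims=[]
for c in("top","side"):
    im,d=imaging.capture(c); cv2.imwrite(f"pics/{c}.png",im[:,:,::-1]); m=imaging.camera_model(c); print(c,{k:np.array(v).tolist() if k!="cam_to_world" else np.array(v)[:3,3] for k,v in m.items()})
    Z=dict(stand=0,stand_posts=.008,shim_fin=.026,shim_nose=.003,dock=0,dock_mouth=0,blower=.012,impeller_high=.06,ref_weight=0,pen=0,hex_key=0,catch=0)
    for n,z in Z.items():
        for r in imaging.spot_point(n,c)[:2]: print(n,round(r["p"],2),np.round(r["location"],1),onz(c,r["location"],z)[:2])
print(ctrl.observe())
E
```

```text
top {'K': [[411.1383043409985, 0.0, 245.95338799364572], [0.0, 411.1383043409985, 188.972515228963], [0.0, 0.0, 1.0]], 'cam_to_world': array([0.4455, 0.1297, 0.9187])}
stand_posts 0.58 [180.8 306.5] [ 0.5808 -0.013 ]
stand_posts 0.38 [121.4 260.6] [0.7196 0.0868]
shim_fin 0.89 [204.1 305.4] [ 0.5268 -0.0059]
shim_nose 0.52 [202.3 307.7] [ 0.5328 -0.0147]
dock 0.62 [265.4 194.1] [0.3981 0.2399]
dock_mouth 0.62 [258.2 234. ] [0.4122 0.1519]
dock_mouth 0.2 [156.4 305.4] [ 0.6382 -0.0138]
blower 0.86 [159.5 304.3] [ 0.6286 -0.0092]
impeller_high 0.58 [156.4 306.1] [ 0.6256 -0.006 ]
ref_weight 0.6 [120.3 258.9] [0.7247 0.0903]
hex_key 0.51 [152.6 305.3] [ 0.647  -0.0139]
hex_key 0.42 [254.7 166.9] [0.4224 0.2998]
side {'K': [[364.6303559248545, 0.0, 249.47109771313276], [0.0, 364.6303559248545, 193.5004093954503], [0.0, 0.0, 1.0]], 'cam_to_world': array([ 0.2576, -0.5742,  0.463 ])}
stand 0.57 [242.2 313.1] [ 0.6349 -0.0175]
stand 0.39 [222.  314.1] [0.6804 0.0537]
stand_posts 0.7 [242.6 295.3] [ 0.5923 -0.014 ]
stand_posts 0.28 [196.6 181.4] [0.4131 0.2861]
shim_fin 0.98 [240.7 261.3] [ 
[... 342 characters left out ...]
t 0.62 [210.9 318.4] [0.7179 0.0952]
ref_weight 0.44 [222.5 309.9] [0.67   0.0555]
pen 0.41 [187. 281.] [0.6912 0.2516]
hex_key 0.42 [197.2 180.2] [0.4121 0.299 ]
catch 0.17 [225.2 193. ] [0.409  0.1491]
{'clock': 1.3, 'joints': array([ 87.7553,  14.6163,   6.1991,   0.0002, -81.5832, -16.3048]), 'dq': array([-0.0417,  0.069 ,  0.0201,  0.0177,  0.0197, -0.0038]), 'effort': array([ -0.0006, -38.64  ,  23.8074,   5.3683,  -0.0005,  -0.    ]), 'ee_pos': array([0.175 , 0.5214, 0.2313]), 'ee_rot': array([179.9996,  -0.0004, -18.5495]), 'wrist_force': array([ 0.5134,  0.1289, -0.484 ]), 'wrist_torque': array([-0.0075,  0.042 , -0.0449]), 'gripper_force': 0.0, 'gripper_width': 0.08517266996265703}
```

View pics/top.png

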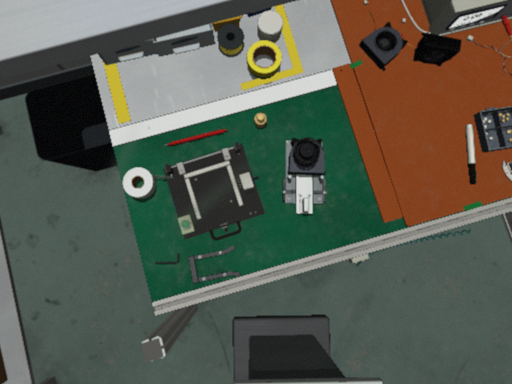

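View pics/side.png

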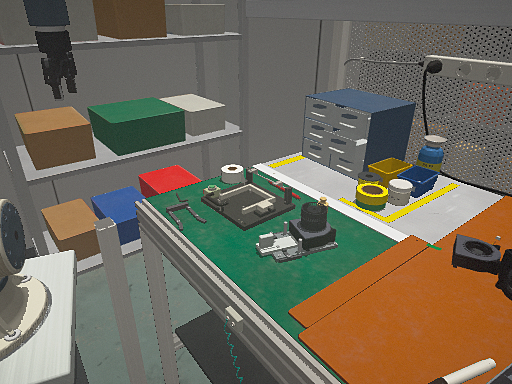

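The top view shows the stand and stack at about (row 180, col 305), with the white fin at (200, 305) pointing towards the robot. The dock stop is at about (267, 194) with its mouth to the right at (262, 236). The side view agrees: fin at (241, 261), stack upright. Next is a close look from above the fin.

```bash
cat > look.py <<'E'
from h import *
np.set_printoptions(precision=4,suppress=True)
def look(name,Z):
    T=pose(); im,d=imaging.capture("wrist"); cv2.imwrite(f"pics/{name}.png",im[:,:,::-1]); np.savez(f"pics/{name}.npz",im=im,d=d,T=T)
    for n,z in Z.items():
        for r in imaging.spot_point(n,"wrist")[:2]: print(n,round(r["p"],2),np.round(r["location"],1),onz("wrist",r["location"],z,T)[:2])
E
python3 - <<'E'
from look import *
print(imaging.camera_model("wrist"))
ctrl.movep([0.50,-0.005,0.25],[180,0,-5])
look("w1",dict(shim_fin=.026,stand_posts=.008,stand=0,blower=.012,shim_nose=.003,catch=0,impeller_high=.06))
ctrl.movep([0.42,0.13,0.27],[180,0,10])
look("w2",dict(dock=0,dock_mouth=0,hex_key=0))
print(ctrl.observe()["clock"])
a=cv2.imread("pics/w1.png");b=cv2.imread("pics/w2.png");cv2.imwrite("pics/w12.png",cv2.resize(np.vstack([a,b]),(512*600//768*1,600)) if 0 else np.hstack([cv2.resize(a,(400,300)),cv2.resize(b,(400,300))]))
E
```

```text
{'K': array([[317.186 ,   0.    , 253.2926],
       [  0.    , 317.186 , 189.5214],
       [  0.    ,   0.    ,   1.    ]]), 'T_tool_cam': array([[ 0.0007,  0.9611,  0.2761,  0.0707],
       [ 1.    , -0.0006, -0.0003, -0.0002],
       [-0.0001,  0.2761, -0.9611, -0.1426],
       [ 0.    ,  0.    ,  0.    ,  1.    ]])}
shim_fin 0.96 [133.4 251.4] [ 0.5324 -0.005 ]
impeller_high 0.55 [ 26.6 242.2] [ 0.6368 -0.0056]
dock 0.77 [161.4 171.6] [0.392  0.2347]
dock 0.63 [132.7 120.9] [0.4179 0.3029]
dock_mouth 0.2 [134.7 123.4] [0.4159 0.2996]
hex_key 0.71 [132.7 121.9] [0.4182 0.3016]
4.7917
```

View pics/w1.png

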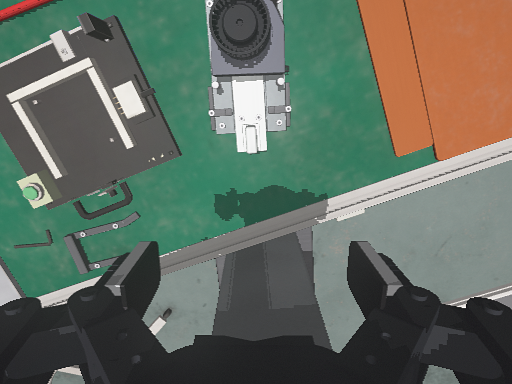

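View pics/w2.png

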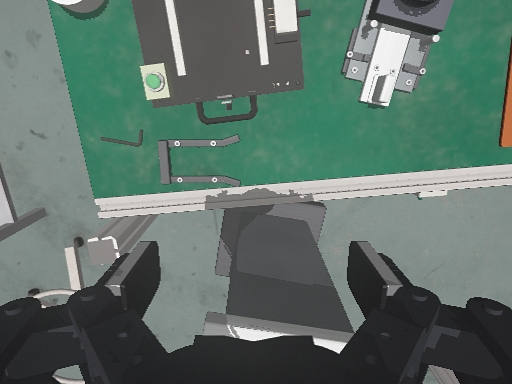

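The first wrist view shows the fin at about (138, 251), with the bright shim running straight up the image to the blower at (45, 245). The second shows the dock with its stop at (162, 165), rails running to (140, 238) and (182, 238), and the mouth facing right. I'll fit axes from depth.

```bash
cat > fit.py <<'E'
from h import *
np.set_printoptions(precision=4,suppress=True)
def cloud(f):
    z=np.load(f"pics/{f}.npz"); m,C=c2w("wrist",z["T"]); K=np.array(m["K"]); d=z["d"]
    v,u=np.indices(d.shape); P=np.stack([(u-K[0,2])/K[0,0]*d,-(v-K[1,2])/K[1,1]*d,-d],-1)
    W=P@C[:3,:3].T+C[:3,3]; W[d<=0]=9; return z["im"],W
def rect(p):
    r=cv2.minAreaRect((p[:,:2]*1000).astype(np.float32)); return len(p),np.array(r[0])/1000,r[1],r[2]
E
python3 - <<'E'
from fit import *
im,W=cloud("w1"); br=im.min(-1)
box=lambda W,x0,x1,y0,y1:(W[...,0]>x0)&(W[...,0]<x1)&(W[...,1]>y0)&(W[...,1]<y1)
b=box(W,.45,.62,-.07,.06)
print("bench z",np.median(W[box(W,.42,.48,-.05,.03)][:,2]))
for lo,hi in((.034,.05),(.009,.0155),(.005,.0105),(.03,.045)):
    m=b&(W[...,2]>lo)&(W[...,2]<hi)
    print("z",lo,hi,rect(W[m]))
m=b&(W[...,2]>.034)&(W[...,2]<.05)&(W[...,0]<.57); print("fin",rect(W[m]), W[m].mean(0))
# shim bar edges per row: brightness
for r in (90,100,110,120,130,135,140,145,150):
    print(r,[f"{c}:{im[r,c].mean():.0f}/{W[r,c,2]*1000:.0f}" for c in range(224,280,3)])
im,W=cloud("w2"); b=box(W,.34,.46,.12,.27)
print("bench z",np.median(W[b][:,2]))
dark=(im[...,1].astype(int)-im[...,0]<15)
m=b&dark&(W[...,2]>.0075)&(W[...,2]<.02);print("stop",rect(W[m]))
m=b&dark&(W[...,2]>.0025)&(W[...,2]<.008);print("rails",rect(W[m]))
m=b&dark&(W[...,2]<.02)&(W[...,2]>.002);cv2.imwrite("pics/m.png",m*255)
for x in np.arange(.13,.26,.01):
    q=W[m&(abs(W[...,1]-x)<.004)]; 
    if len(q):
        xs=np.sort(q[:,0]); g=np.argmax(np.diff(xs)) if len(xs)>1 else 0
        print("y",round(x,3),"x",xs[0],xs[g],xs[min(g+1,len(xs)-1)],xs[-1])
E
```

```text
bench z -4.014425814960476e-05
z 0.034 0.05 (1982, array([ 0.5667, -0.0051]), (76.64839935302734, 110.1271743774414), 86.752197265625)
z 0.009 0.0155 (2671, array([ 0.5584, -0.0056]), (95.77597045898438, 97.92662811279297), 84.06417846679688)
z 0.005 0.0105 (2303, array([ 0.5597, -0.0052]), (100.56172180175781, 101.07644653320312), 78.5641860961914)
z 0.03 0.045 (1987, array([ 0.5667, -0.0051]), (76.64839935302734, 110.1271743774414), 86.752197265625)
fin (290, array([ 0.5265, -0.0042]), (11.951018333435059, 30.10478401184082), 88.74978637695312) [ 0.5271 -0.0042  0.0395]
90 ['224:196/8', '227:193/7', '230:194/8', '233:249/12', '236:246/11', '239:246/11', '242:246/12', '245:246/12', '248:246/13', '251:246/12', '254:246/11', '257:245/13', '260:245/10', '263:237/12', '266:180/9', '269:192/8', '272:190/9000', '275:191/8', '278:106/9']
100 ['224:192/8', '227:194/9', '230:193/8', '233:168/3', '236:246/12', '239:246/13', '242:246/13', '245:246/12', '248:246/11', '251:246/13', '254:245/12', '257:245/12', '260:245/13', '263:248/12', '266:166/6', '269:194/7', '272:193/8', '275:190/9', '278:18
[... 2623 characters left out ...]
4379709677 0.381451148215353 0.42069006043831386 0.429819671063844
y 0.2 x 0.37008931748704166 0.37959583932089824 0.4189284626137673 0.427830102765488
y 0.21 x 0.36832968983410874 0.37799330999066527 0.4172395160703478 0.42623502586063977
y 0.22 x 0.366654352184049 0.37618348510619976 0.41526600792869983 0.4243291015455817
y 0.23 x 0.3653309824283036 0.381703500999679 0.41367908681794086 0.4225906911599111
y 0.24 x 0.3636407204793296 0.403141999414619 0.4040797179045841 0.42055671592664595
y 0.25 x 0.38473439896271966 0.39140734772106184 0.3928832653631645 0.4197182793864214[ WARN:0@0.215] global loadsave.cpp:1063 imwrite_ Unsupported depth image for selected encoder is fallbacked to CV_8U.
```

Run:
```python
from fit import *
im,W=cloud("w1"); br=im.min(-1)
m=(W[...,0]>.50)&(W[...,0]<.585)&(abs(W[...,1]+.005)<.026)&(W[...,2]>.0095)&(br>200)
m=cv2.morphologyEx(m.astype(np.uint8),cv2.MORPH_OPEN,np.ones((3,3)))>0
p=W[m]; print("bar",rect(p))
xs=np.arange(.512,.58,.004); mids=[]
for x in xs:
    q=p[abs(p[:,0]-x)<.003][:,1]; mids.append((q.min()+q.max())/2); 
k=np.polyfit(xs,mids,1); print("bar yaw",np.degrees(np.arctan(k[0])),"y at .5265",np.polyval(k,.5265), p[:,0].min())
# slab outer edges & stack
m=(W[...,0]>.5)&(W[...,0]<.6)&(abs(W[...,1]+.005)<.048)&(W[...,2]>.0055)&(W[...,2]<.0105)
p=W[m]; E=[]
for x in np.arange(.54,.58,.004):
    q=p[abs(p[:,0]-x)<.003][:,1]; E.append((x,q.min(),q.max()))
E=np.array(E); print(E[::3],[np.degrees(np.arctan(np.polyfit(E[:,0],E[:,i],1)[0])) for i in(1,2)], "slab xmin",p[:,0].min())
m=(W[...,2]>.03)&(W[...,0]>.55)&(W[...,0]<.7)&(abs(W[...,1])<.06); print("blower rect",rect(W[m]),W[m].min(0),W[m].max(0))
im,W=cloud("w2")
a=np.radians(100.4); ex=np.array([np.cos(a),np.sin(a)]); ey=np.array([-ex[1],ex[0]])
o=np.array([.395,.232]); q=(W[...,:2]-o); X=q@ex; Y=q@ey
dark=(im[...,1].astype(int)-im[...,0]<15)
m=(abs(Y)<.014)&(abs(X)<.03)&(W[...,2]>.009)&(W[...,2]<.016)&dark; print("stop X top range",np.percentile(X[m],[1,5,50,95,99]),m.sum())
for x in np.arange(-.1,.01,.01):
    s=dark&(abs(X-x)<.003)&(W[...,2]>.002)&(W[...,2]<.008)&(abs(Y)<.04); y=Y[s]; 
    if (y>0).any() and (y<0).any(): print(round(x,3),"inner",y[y<0].max(),y[y>0].min())
```

```text
bar (1851, array([ 0.5476, -0.0044]), (35.45017623901367, 74.91059875488281), 88.80766296386719)
bar yaw -0.9702701203487366 y at .5265 -0.004079328906100086 0.509931583038603
[[ 0.54   -0.0521  0.0426]
 [ 0.552  -0.0514  0.0416]
 [ 0.564  -0.0522  0.0421]
 [ 0.576  -0.0527  0.0413]] [np.float64(-0.9842875351805392), np.float64(-1.5986610550452247)] slab xmin 0.509433664576414
blower rect (5445, array([ 0.6243, -0.0093]), (76.61114501953125, 85.15925598144531), 85.44756317138672) [ 0.5825 -0.0479  0.0306] [0.6694 0.0321 0.0831]
stop X top range [0.0045 0.0048 0.01   0.0155 0.0159] 201
-0.08 inner -0.023159364204193577 0.025658398403322385
-0.07 inner -0.019286134769415108 0.021205742271032602
-0.06 inner -0.018173788388078094 0.021389999918475906
-0.05 inner -0.018192952520525923 0.02120556137243318
-0.04 inner -0.01828442372616963 0.02105007297780237
-0.03 inner -0.018393229571976335 0.021377280093644292
-0.02 inner -0.01834595657190697 0.021016769160794403
-0.01 inner -0.018462295428071557 0.02105539792354741
-0.0 inner -0.018447687798997386 0.02115020723559627
```

Run:
```python
from look import *
def st(t): s=ctrl.observe(); print(t,round(s["clock"],2),s["ee_pos"],s["wrist_force"],s["wrist_torque"],s["gripper_width"],s["gripper_force"])
x,y=.5265,-.0042; o=[180,0,-1.1]
hand.move_gripper(.05)
ctrl.movep([x,y,.10],o); st("above")
T=pose(); im,d=imaging.capture("wrist"); cv2.imwrite("pics/g1.png",im[:,:,::-1])
ctrl.move_linear([x,y,.0165],rate=.06); st("down")
hand.move_gripper(.0,40); st("closed")
im,d=imaging.capture("wrist"); cv2.imwrite("pics/g2.png",im[:,:,::-1])
```

```text
above 6.19 [ 0.5272 -0.0036  0.1012] [0.7173 0.5292 0.6529] [ 0.0285 -0.0062 -0.0224] 0.04997119984796042 0.0
down 7.78 [ 0.5268 -0.0041  0.0169] [0.8398 0.6682 0.4438] [ 0.0008  0.0115 -0.001 ] 0.050111431875606405 0.0
closed 8.21 [ 0.5266 -0.0042  0.0168] [-1.064  -0.198   2.4797] [ 0.1007  0.2389 -0.0016] 0.011547041653841931 40.90935230255127
```

View pics/g2.png

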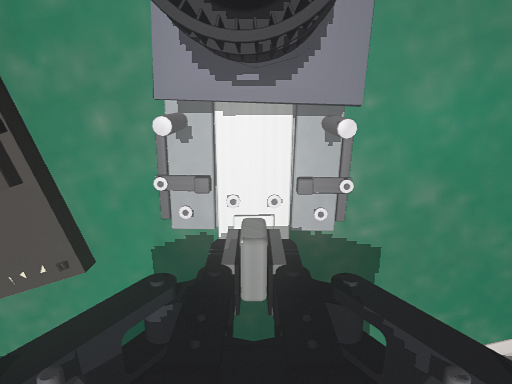

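The fin is held square between the pads at (255, 253). The lugs show at (184, 202) and (184, 306), and the stack stands behind the posts. Now I'll draw the shim.

```bash
cat > draw.py <<'E'
from look import *
a=np.radians(-1.1); e=np.array([np.cos(a),np.sin(a),0]); p0=np.array([.5265,-.0042,.0168])
def F(n=3):
    f=[]
    for _ in range(n): f.append(ctrl.observe()["wrist_force"]); ctrl.sleep(.01)
    return np.mean(f,0)
E
python3 - <<'E'
from draw import *
F0=F(); print(F0)
for s in range(10,81,10):
    ctrl.move_linear(p0-e*s/1000,rate=.04); f=F(); print(s,f, round(f@e,2))
    if abs(f@e)>9: print("stop early"); break
else:
    base=F()@e
    for s in np.arange(80.7,107,.7):
        ctrl.move_linear(p0-e*s/1000,rate=.015); f=F(); print(round(s,1),f.round(2))
        if f@e-base>4.5: break
st=ctrl.observe(); print(st["clock"],st["ee_pos"],(p0-st["ee_pos"])@e,st["gripper_width"],st["wrist_torque"])
im,d=imaging.capture("wrist"); cv2.imwrite("pics/d1.png",im[:,:,::-1])
E
```

```text
[-0.7637  0.1432  3.0168]
10 [-1.6823  1.2236  2.793 ] -1.71
20 [-2.338   1.0381  3.0834] -2.36
30 [-2.2039  0.3071  2.8321] -2.21
40 [-1.2501  0.3124  1.8675] -1.26
50 [-0.8649  0.807   1.1167] -0.88
60 [-3.194   1.308   3.2477] -3.22
70 [-2.5885  0.3334  2.5191] -2.59
80 [-2.039  -0.004   1.3555] -2.04
80.7 [-0.75 -0.17  0.18]
81.4 [-0.35 -0.56 -1.03]
82.1 [-0.56  0.1  -1.3 ]
82.8 [-0.16  0.45 -0.99]
83.5 [-0.08  0.59 -1.46]
84.2 [-0.29 -0.12 -1.11]
84.9 [-0.5   0.56 -0.59]
85.6 [ 0.3  -0.26 -1.21]
86.3 [-0.01  0.81 -0.89]
87.0 [-0.01 -0.39 -0.74]
87.7 [-0.47 -0.28 -0.98]
88.4 [-0.63  0.18 -0.38]
89.1 [-0.17 -0.29 -0.38]
89.8 [-0.25  0.33 -0.9 ]
90.5 [-0.34 -0.38 -0.77]
91.2 [ 0.53 -0.28 -0.82]
91.9 [-0.29  0.19 -0.62]
92.6 [ 0.11  0.51 -0.78]
93.3 [-0.22 -0.23 -0.44]
94.0 [ 0.06 -0.   -1.1 ]
94.7 [ 0.05 -0.16 -1.07]
95.4 [-0.15  0.26 -0.33]
96.1 [-0.05  0.27 -0.85]
96.8 [-0.76  0.21 -0.92]
97.5 [-0.12 -0.12 -0.45]
98.2 [ 1.83 -0.42 -2.03]
18.8583 [ 0.4287 -0.0022  0.0169] 0.09786145755329227 0.01116538827694382 [-0.0366 -0.4753 -0.0309]
```

View pics/d1.png

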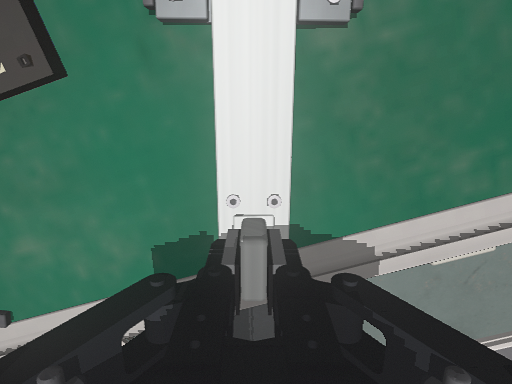

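Contact has just begun at 98.2 mm with about 2 N. In the picture the shim is straight in the groove and still held square. I'll press on in small steps to about 6 N, back off, then check the stack from the side.

Run:
```python
from draw import *
for s in np.arange(98.4,101,.2):
    ctrl.move_linear(p0-e*s/1000,rate=.01); f=F(4); print(round(s,1),f.round(2))
    if f@e>5.2: break
ctrl.sleep(.15); print("hold",F(5))
for s2 in (s-.4,s-1.0):
    ctrl.move_linear(p0-e*s2/1000,rate=.01); print("back",F(4))
im,d=imaging.capture("side"); b=cv2.resize(im[190:290,220:370],(750,500),interpolation=cv2.INTER_CUBIC); cv2.imwrite("pics/s2.png",b[:,:,::-1])
st=ctrl.observe(); print(st["clock"],(p0-st["ee_pos"])@e,st["gripper_width"])
```

```text
98.4 [ 2.71 -0.09 -2.15]
98.6 [ 4.06 -0.23 -2.42]
98.8 [ 5.12 -0.39 -2.88]
99.0 [ 5.45  0.13 -2.97]
hold [ 5.6609  0.0728 -2.9936]
back [ 5.1085  0.5579 -2.358 ]
back [ 3.57    0.415  -1.5633]
20.85 0.09798151492426399 0.011250245230884972
```

View pics/s2.png

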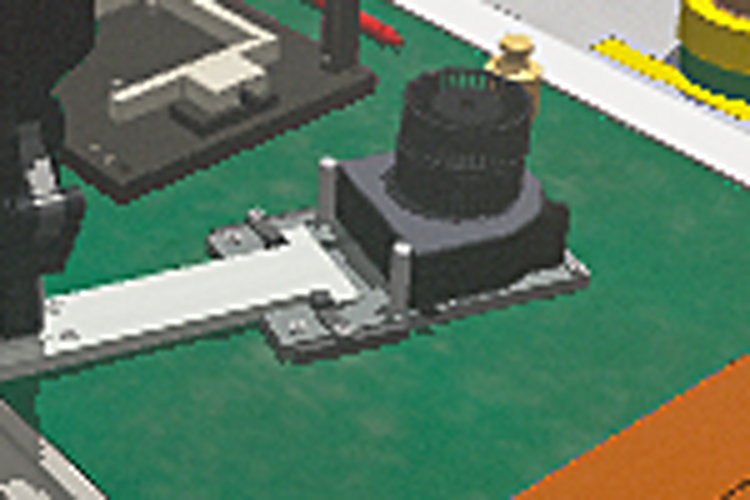

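The stack stands upright and has settled behind the posts, and the wings (around (300, 290)) meet the lugs. Next: relieve the contact, lift, and check the shim in the hand.

```bash
cat > inhand.py <<'E'
from fit import *
def inhand(name):
    T=pose(); im,d=imaging.capture("wrist"); cv2.imwrite(f"pics/{name}.png",im[:,:,::-1]); np.savez(f"pics/{name}.npz",im=im,d=d,T=T)
    im,W=cloud(name); P=(W-T[:3,3])@T[:3,:3]   # tool frame
    m=(abs(P[...,1])<.035)&(P[...,0]>.02)&(P[...,0]<.14)&(abs(P[...,2]-.004)<.02); p=P[m]
    xs=np.arange(.03,.13,.006); q=[p[abs(p[:,0]-x)<.003] for x in xs]; ok=[len(a)>20 for a in q]
    xs=xs[ok]; q=[a for a,o in zip(q,ok) if o]
    mid=[(a[:,1].min()+a[:,1].max())/2 for a in q]; z=[np.median(a[:,2]) for a in q]; w=[np.ptp(a[:,1]) for a in q]
    k=np.polyfit(xs,mid,1); kz=np.polyfit(xs,z,1)
    print("yaw in tool",np.degrees(np.arctan(k[0])),"y0",k[1],"pitch slope deg",np.degrees(np.arctan(kz[0])),"z top",kz[1],"w",np.array(w)[:3],"xmax",xs.max())
E
python3 - <<'E'
from draw import *
from inhand import *
f=F(4); s=97.6
while f@e>1.0 and s>96.2:
    ctrl.move_linear(p0-e*s/1000,rate=.01); f=F(4); print(s,f); s-=.4
hand.move_gripper(0,60)
p=p0-e*(s+.4)/1000
ctrl.move_linear([p[0],p[1],.05],rate=.04); print(F(4))
ctrl.move_linear([p[0],p[1],.15],rate=.1)
inhand("l1")
ctrl.movep([.4345,.0089,.15],[180,0,100.4]); print(F(4),ctrl.observe()["joints"])
inhand("l2"); im,d=imaging.capture("top"); cv2.imwrite("pics/t2.png",im[:,:,::-1])
print(ctrl.observe()["clock"],ctrl.observe()["ee_pos"])
E
```

```text
97.6 [ 2.0305  0.4021 -0.0744]
97.19999999999999 [-1.0017  0.9438  0.975 ]
[-0.2108  0.2807 -1.6893]
yaw in tool -0.030142980072411663 y0 0.000151842303554738 pitch slope deg 0.08965634352077684 z top 0.004852173270022605 w [0.0355 0.0361 0.036 ] xmax 0.10799999999999998
[-0.4209  0.0887 -2.1045] [ 21.982    4.0607 -18.7791   0.0032 -67.1699 168.373 ]
yaw in tool -0.13039986398849673 y0 0.0007432693379127063 pitch slope deg 0.11489764310164538 z top 0.004821956365802763 w [0.0356 0.0357 0.0358] xmax 0.10799999999999998
25.5583 [0.4345 0.0089 0.15  ]
```

View pics/l2.png

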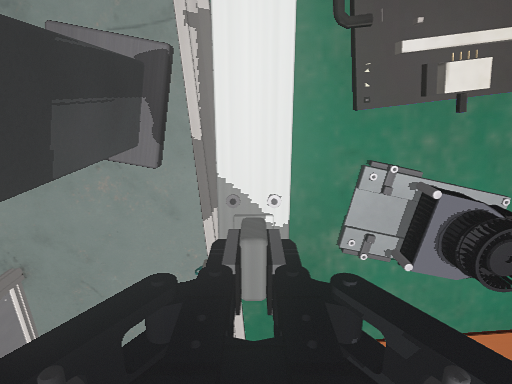

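The shim is level and square in the hand (within about 0.1°), and the stack at (480, 245) is untouched. I'll lower it into the mouth, feel for the bench, then slide in while correcting for side force.

```bash
cat > dk.py <<'E'
from draw import *
a=np.radians(100.4); ex=np.array([np.cos(a),np.sin(a),0]); ey=np.array([-ex[1],ex[0],0]); O=np.array([.3928,.2361,0])
def P(X,Y,z): return O+ex*X+ey*Y+np.array([0,0,z])
E
python3 - <<'E'
from dk import *
ctrl.move_linear(P(-.231,0,.05),rate=.1); f0=F(6)
ctrl.move_linear(P(-.231,0,.0165),rate=.05); f1=F(5); print(f0,f1)
z=.0165
while z>.0125:
    z-=.0004; ctrl.move_linear(P(-.231,0,z),rate=.02); f=F(4)
    if f[2]-f0[2]>1.5: break
s=ctrl.observe(); print("contact z",z,s["ee_pos"],f,f@ey,s["wrist_torque"],s["clock"])
im,d=imaging.capture("side"); b=cv2.resize(im[170:270,140:290],(750,500),interpolation=cv2.INTER_CUBIC); cv2.imwrite("pics/s3.png",b[:,:,::-1]); print(f0.tolist())
E
```

```text
[ 0.0044 -0.0354 -1.3576] [-0.0667 -0.2473 -1.1566]
contact z 0.013700000000000002 [0.4346 0.0089 0.0138] [-0.3643 -0.0267  0.9592] 0.3631429204529521 [-0.0121  0.1608  0.0274] 29.6
[0.004353565039575402, -0.03538788675342941, -1.3575563984713297]
```

View pics/s3.png

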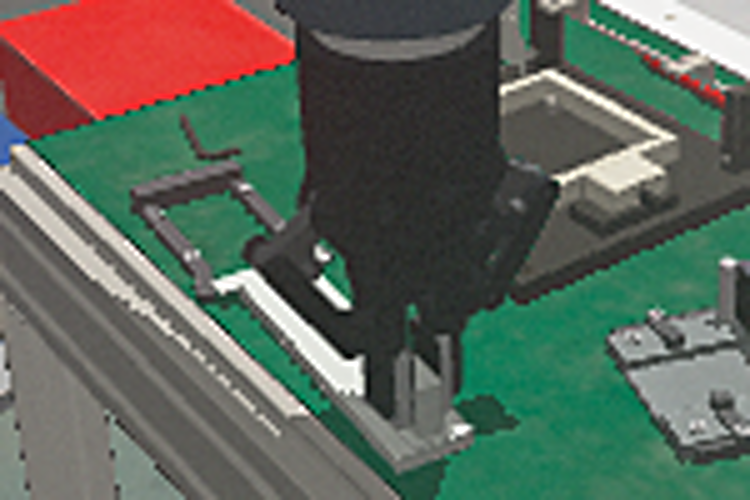

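The shim lies flat with its nose in the mouth; its left wing is just over the rail's flare at (215, 285). Now I'll slide it in.

Run:
```python
from dk import *
Y=0.;z=.0138;ok=True
for X in np.arange(-.228,-.1499,.003):
    for k in range(4):
        ctrl.move_linear(P(X,Y,z),rate=.03); f=F(3); fx,fy=f@ex,f@ey
        if abs(fy)<1.5: break
        Y+=np.sign(fy)*.0003
    print(f"{X:.3f} {Y*1e3:.1f} fx{fx:.1f} fy{fy:.1f} fz{f[2]:.1f}",end=" | ")
    if fx<-6 or abs(fy)>7: ok=False; print("STOP"); break
s=ctrl.observe(); print(s["clock"],s["ee_pos"],s["wrist_torque"],s["gripper_width"])
if ok:
    b=F(5)@ex
    for X in np.arange(-.1495,-.139,.0004):
        ctrl.move_linear(P(X,Y,z),rate=.015); f=F(3)
        print(f"{X*1e3:.1f} fx{f@ex:.1f} fy{f@ey:.1f} fz{f[2]:.1f}",end=" | ")
        if f@ex-b<-3: break
    print(s["clock"],Y)
```

```text
-0.228 0.0 fx0.5 fy0.4 fz0.3 | -0.225 0.0 fx1.2 fy0.4 fz0.0 | -0.222 0.0 fx0.9 fy0.1 fz0.7 | -0.219 0.0 fx0.7 fy0.2 fz1.0 | -0.216 0.0 fx1.3 fy0.6 fz1.1 | -0.213 0.0 fx0.6 fy0.2 fz1.6 | -0.210 0.0 fx0.9 fy0.3 fz1.4 | -0.207 0.0 fx1.0 fy0.3 fz1.8 | -0.204 0.0 fx0.5 fy1.0 fz2.3 | -0.201 0.0 fx0.6 fy0.4 fz2.2 | -0.198 0.0 fx0.4 fy0.6 fz2.1 | -0.195 0.0 fx0.2 fy0.7 fz2.2 | -0.192 0.0 fx0.6 fy-0.1 fz1.9 | -0.189 0.0 fx0.9 fy-0.2 fz3.1 | -0.186 0.0 fx0.2 fy0.7 fz2.7 | -0.183 0.0 fx0.0 fy0.8 fz3.0 | -0.180 0.0 fx-0.4 fy0.5 fz3.1 | -0.177 0.0 fx-0.1 fy0.7 fz3.3 | -0.174 0.0 fx-0.7 fy1.0 fz3.8 | -0.171 0.0 fx-0.7 fy0.6 fz3.5 | -0.168 0.0 fx-0.1 fy0.8 fz4.1 | -0.165 0.0 fx-0.3 fy1.1 fz3.4 | -0.162 0.0 fx-1.3 fy0.3 fz4.4 | -0.159 0.0 fx-0.9 fy0.8 fz4.3 | -0.156 0.0 fx-1.0 fy0.7 fz4.3 | -0.153 0.0 fx-0.8 fy0.2 fz4.7 | -0.150 0.0 fx-0.7 fy-0.0 fz4.3 | 37.075 [0.4199 0.0888 0.0138] [-0.3934  0.1347 -0.0254] 0.010667934579634079
-149.5 fx-2.2 fy0.4 fz4.9 | -149.1 fx-3.8 fy0.2 fz3.7 | -148.7 fx-3.7 fy0.2 fz4.2 | -148.3 fx-3.6 fy-0.1 fz4.7 | -147.9 fx-3.3 fy-0.5 fz5.0 | -147.5 fx-3.5 fy0.3 fz5.0 | -147.1 fx-3.5 fy0.2 fz5.3 | -146.7 fx-4.1 fy0.4 fz4.9 | 37.075 0.0
```

Run:
```python
from dk import *
z=.0140
ctrl.move_linear(P(-.1467,0,z),rate=.02); ctrl.sleep(.1); f=F(5); print(f@ex,f)
for X in np.arange(-.1464,-.138,.0003):
    ctrl.move_linear(P(X,0,z),rate=.015); f=F(4)
    print(f"{X*1e3:.1f} fx{f@ex:.1f} fy{f@ey:.1f} fz{f[2]:.1f}",end=" | ")
    if f@ex<-7: break
ctrl.sleep(.2); f=F(6); s=ctrl.observe(); print("\nhold",f@ex,f,s["clock"],s["ee_pos"],s["gripper_width"])
im,d=imaging.capture("side"); b=cv2.resize(im[170:270,140:290],(750,500),interpolation=cv2.INTER_CUBIC); cv2.imwrite("pics/s4.png",b[:,:,::-1])
```

```text
-0.8497833113630172 [ 0.3473 -0.8002  1.0449]
-146.4 fx-0.3 fy-0.6 fz-0.1 | -146.1 fx-0.3 fy-0.1 fz-0.5 | -145.8 fx0.2 fy0.4 fz-1.5 | -145.5 fx0.0 fy-0.1 fz-1.2 | -145.2 fx0.1 fy-0.1 fz-1.3 | -144.9 fx0.4 fy0.3 fz-1.4 | -144.6 fx0.0 fy-0.2 fz-1.3 | -144.3 fx0.1 fy0.1 fz-1.2 | -144.0 fx0.1 fy-0.2 fz-1.3 | -143.7 fx-0.3 fy0.1 fz-1.5 | -143.4 fx-0.7 fy-0.3 fz-1.3 | -143.1 fx-3.3 fy0.1 fz-0.6 | -142.8 fx-4.7 fy-0.3 fz-0.3 | -142.5 fx-6.4 fy-0.3 fz0.4 | -142.2 fx-7.9 fy-0.4 fz0.5 | 
hold -8.079181775971419 [ 2.3845 -7.7765  0.6349] 44.2083 [0.4184 0.095  0.0141] 0.010653772857296925
```

View pics/s4.png

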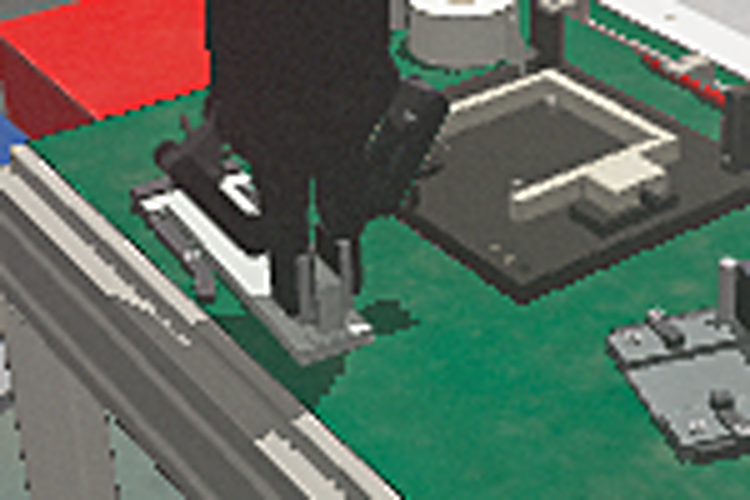

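The nose is on the stop with a clear 8 N rise, and the shim is between the rails. Now I'll set it down, release and retreat, then verify.

Run:
```python
from dk import *
ctrl.move_linear(P(-.1422,0,.0138),rate=.02); f=F(5); print(f@ex,f)
hand.move_gripper(.035); f=F(4); print(f)
ctrl.move_linear(P(-.1422,0,.10),rate=.08)
ctrl.movep([0.39,0.15,0.24],[180,0,10])
from look import look
look("w3",dict(shim_fin=.023))
from fit import cloud
im,W=cloud("w3"); q=W[...,:2]-O[:2]; X=q@ex[:2];Y=q@ey[:2]; br=im.min(-1)
for y in (-.012,-.006,0,.006,.012):
    s=(abs(Y-y)<.003)&(X>-.2)&(X<.01)&(W[...,2]>.006)&(W[...,2]<.0115)&(br>130); print("shim X at",y,X[s].min(),X[s].max())
s=(abs(Y)<.014)&(X>-.003)&(X<.02)&(W[...,2]>.0085)&(br<130); print("stop X",np.percentile(X[s],[1,5,50]))
s=(X>-.16)&(X<-.13)&(abs(Y)<.02)&(W[...,2]>.03)&(W[...,2]<.05); print("fin top",W[s].mean(0),X[s].mean(),Y[s].mean())
print(ctrl.observe()["clock"])
t,_=imaging.capture("top")
b=np.hstack([cv2.resize(im[:260,:],(400,203)),cv2.resize(t[100:302,120:360],(241,203))]);cv2.imwrite("pics/f.png",b[:,:,::-1])
cv2.imwrite("pics/f.png",np.hstack([cv2.resize(im,(400,300)),cv2.resize(t[100:302,120:360],(356,300))])[:,:,::-1])
```

```text
-8.327902763119207 [ 1.9101 -8.1164  1.001 ]
[ 0.1272 -0.3017 -0.4408]
shim_fin 0.65 [147.5 308.6] [0.4176 0.0907]
shim X at -0.012 -0.16147185089535235 0.0005271471103230071
shim X at -0.006 -0.16029730529377242 0.0004245824807124374
shim X at 0 -0.12897179209175896 0.0006875582336685494
shim X at 0.006 -0.13263097131601959 0.0005696076607569679
shim X at 0.012 -0.16043351148442328 0.00040799961095475405
stop X [0.0005 0.0009 0.0061]
fin top [0.4199 0.0942 0.0364] -0.1444401584959272 -0.0010495019385903287
47.7917
```

View pics/f.png

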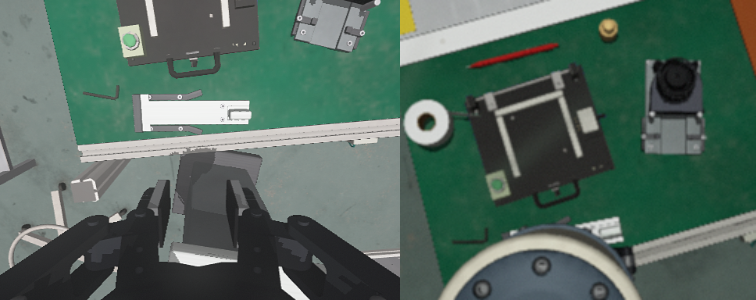

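The shim is seated on the stop with no gap, its nose at (140, 112) in the left half of the picture. The stack stands upright on its stand and the loose things are undisturbed.

```bash
python3 -c "
from cell import ctrl
print(ctrl.finish_job())"
```

```text
the job is handed in; nothing more can be done
None
```

The job is handed in: the shim was drawn out until its wings met the catch at about 5.7 N, lifted, slid into the dock, pressed on the end stop at about 8 N and let go; the stack stands upright on its stand and the last look was at 47.8 s of the 64 s allowed.

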